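# Stand a fragile phototube on the inspection turntable

## Task

The longer of the two glass phototubes is due for inspection: take it out of its sloped rest and stand it upright, window up, wholly on the rubber pad in the middle of the round turntable. It is thin glass, so hold it gently (never more than 20 newtons of squeeze), set it down softly and let go; leave the shorter tube and the other things on the bench alone.

Things in the scene. Friction and masses are not known exactly. Their poses are not given: they have to be found in the camera images.
- tube_long: The longer photomultiplier tube: 38 mm diameter, 110 long, 85-170 g, centre of mass 42 mm from the base. Black plastic base (first 24 mm), then thin smooth glass of the same diameter round a silvery core. Cracks if squeezed over 20 N a finger; 6-12 N holds it. Origin: centre of the flat base end; z runs along the tube to its window. Starts in its own rest, window up, leaning 35 deg from vertical.
- tube_short: The shorter tube, same 38 mm diameter and looks, only 75 mm long; leave it. Origin: centre of the flat base end; z runs along the tube to its window. Starts in its own rest, window up, leaning 35 deg from vertical.
- rest_long: Fixed sloped rest of the longer tube: 110 x 70 mm base plate with a grey V trough, 54 mm wide, under the tube's first 50 mm; above that the tube is free all round. It draws out along its own axis. Origin: centre of the plate's underside; the tube leans to the rest's -x (roughly to the left, as the robot sees it); its base end sits at x = 20 mm, 46 mm up.
- rest_short: Fixed sloped rest of the shorter tube, same shape and axes as the other rest.
- turntable: Fixed low round inspection turntable (it does not turn here), metal, 124 mm diameter, 20 mm high, with a black rubber pad, 72 mm diameter, raised 4 mm above its middle. Origin: centre of its underside on the work surface. A tube pressed or dropped on it with over 20 N, or let go more than 10 mm above the pad, is spoilt.
- pad (a point): Centre of the rubber pad's top face, 24 mm above the work surface.
- solder_spool: Bystander: spool of solder, 54 dia, 50 tall, standing (mm). Leave it where it is.
- parts_tray: Bystander: shallow grey plastic tray, 100 x 45 x 22 (mm). Leave it where it is.
- screwdriver: Bystander: black-handled screwdriver, 170 long, lying (mm). Leave it where it is.
- brush: Bystander: wooden-handled brush, 160 long, lying (mm). Leave it where it is.
- flux_bottle: Bystander: white bottle with black cap, 48 dia, 100 tall, standing (mm). Leave it where it is.
- gauge_block_case: Bystander: small wooden case, 90 x 60 x 28 (mm). Leave it where it is.
Not all that is in view belongs to the job. What is shaped like the rest_long but purple is not meant.

How it is judged:
On the way:
1. the longer tube is held in the fingers, clear of its rest (distance between tube_long and rest_long above 0.09 m and contact force between the fingers and tube_long above 0.5 N and contact force between tube_long and rest_long below 0.01 N), for 0.2 s.
At the end, for the whole second after the job is handed in: The longer tube stands upright (within 0.08 rad), base down, on the turntable's rubber pad, its axis within 18 mm of the pad's centre, at rest and released (angle between tube_long's own z axis and vertical below 0.08 rad and horizontal distance between tube_long and pad below 0.018 m and z of tube_long in the frame of turntable between 0.02 and 0.028 m and linear speed of tube_long below 0.02 m/s and angular speed of tube_long below 0.15 rad/s); the robot touches nothing.
It fails at once if the fingers bear on the longer tube with more than 40 N in all (20 N a finger) (contact force between the fingers and tube_long above 40 N).
It fails at once if the tube is banged, dropped or pressed on the turntable with more than 20 N (contact force between tube_long and turntable above 20 N).
It fails at once if the tube is dropped onto the turntable: let go more than 12 mm above the pad (horizontal distance between tube_long and pad below 0.06 m and z of tube_long in the frame of turntable above 0.036 m and contact force between the fingers and tube_long below 0.01 N).
It fails at once if the shorter tube is disturbed (moved more than 15 mm) (distance of tube_short from where it was at the start of the episode above 0.015 m).
It fails at once if something else on the bench is disturbed (moved more than 25 mm) (distance of any of solder_spool, parts_tray, screwdriver, brush, flux_bottle, gauge_block_case from where it was at the start of the episode above 0.025 m).
It also fails if it takes over 45 s, if anything falls off the work surface, if the arm or the gripper's body presses on something with over 40 N, if the wrist force passes 120 N, or if a joint passes its speed limit or range.

## Robot

A 7-joint arm with a two-finger parallel gripper is mounted at the origin on the work surface. World frame = base frame: x ahead of the robot, y to its left, z up, the work surface at z = 0. Lengths are in m, angles in rad, forces in N, time in s.
With the tool pointing down it reaches from about 0.35 to 0.775 m from the base axis. Payload 3.1 kg.
Tool frame: the origin (TCP) lies between the finger pads; the fingertips stand 8 mm ahead of it and the grasp point (between the pads) lies 11 mm behind it; z points along the fingers, y is the line along which they close (so a half turn about z gives the same grasp; the last joint's range is limited). The gripper opens to 85 mm and grips with 20 to 120 N. Pads are 22 mm wide; open, the fingers measure 114 mm over their backs; the gripper's body (76 mm by 85 mm) begins 54 mm behind the grasp point. The pads swing forward as they close: fully open they stand 13 mm farther back than shut.
Start: joints at [-1.282, 0.311, 0.014, 1.512, -0.004, 1.319, -0.027], TCP at [0.179, 0.52, 0.239] pointing down, gripper open.
Joint ranges: [-2.7, 2.7], [-0.3, 1.91], [-1.27, 1.3], [0.12, 2.57], [-1.44, 4.58], [0.2, 2.03], [-3.05, 3.05]. Speed limits (rad/s): [2.79, 2.79, 3.14, 3.14, 3.14, 3.14, 3.14].

## Interface

Orientations are given as a unit quaternion [x, y, z, w].
In Python, from plant import manip, read_camera, camera_params, hand_in gives the robot as it stands.
- The arm moves only by the tool servo_tool, never from a script. Its argument "commands" is text: rows parted by semicolons, each of 5 numbers parted by spaces: the closure in counts, from 0 (fully open) to 255 (shut), then the shift along the tool's x, y, z in mm, then the turn about the tool's z in rad. In form: grip dx dy dz twist; .... A call has 1 to 12 rows; each row is the pose to reach, as a shift and turn from the pose commanded when the call began, along the tool's axes at that moment; what a row does not reach only later rows make up. A row lasts 1/8 s, in which the tool goes at most 62.5 mm and 10.7 degrees, less where a joint would pass 70% of its speed; a pose out of reach is approached as far as the arm can. A call with a gripper value outside its range is refused whole. The fingers move at their own pace and stop on an object; "grip_force" is the grip in N (left out, the last holds). Time passes only in rows, so rows that repeat a pose let the fingers close. It gives the time, the measured TCP pose, the force, the opening and the grip force at its end, in the units of the state.
- manip.sense(): the state, without advancing time (a new reading comes with each control period).
- read_camera(name): name is "scene" or "side" or "wrist"; returns the picture (420x560x3 uint8, red, green, blue); there is no depth.
- camera_params(name): a dict with "intrinsics" (3x3 intrinsics, pixels), "camera_from_world" (4x4, takes a point from world to camera coordinates); the wrist camera has in their place "mount" (4x4, takes a point from camera to tool coordinates, whose origin is the TCP and whose axes are the flange's). Camera axes: x right, y down, z forward; pixel columns grow to the right and rows downward; lengths in m; the calibration is good to about 2 mm. The wrist camera is an equidistant fisheye: a pixel r from the principal point sees the ray r / f radians off the axis. A picture is of the moment at which its call begins: read the wrist's pose just before it. camera_params takes no time and is no camera call.
- hand_in(): hands the job in; it is judged then, once.
The state is a dict: "clock": time; "joint_positions": joint angles; "dq": joint speeds; "joint_efforts": joint torques, N m; "tcp_pos": TCP position; "eef_rot": TCP orientation; "ft_force": force on the tool from outside, world axes, zero at the start; "ft_torque": the same for the moment, N m; "gripper_width": finger opening in m; "grasp_force": force on a finger pad.
Only numpy, scipy, OpenCV 4.12 (cv2) and the standard library are available. Lean on these libraries where they do the work, as an engineer would, in place of code of your own. Each camera call takes 0.05 s, during which the arm holds its last target. There are 200 camera calls.

## Working session

There is one attempt and no reset: what is moved stays moved. The work goes in short steps, Python scripts to look and compute and a tool call to move; the robot and the scene stay as the last step left them, time stands still between calls to the robot, and variables do not carry over. Pictures are saved under pics/ and viewed, at most 10 in all, crops included, and the job is handed in when it is done.

Besides the shell and the picture viewer there is one more tool, called after "Emit:" by a JSON object that holds its "api" and its "payload". servo_tool: Moves the arm, as the interface text tells. Its arguments: {"type":"object","properties":{"commands":{"type":"string"},"grip_force":{"type":"number"}},"required":["commands"]}

```bash
mkdir -p pics; ls; python3 - <<'E'
from plant import manip, read_camera, camera_params
import cv2, numpy as np
np.set_printoptions(precision=4,suppress=True)
print(manip.sense())
for n in ("scene","side","wrist"):
    print(n,camera_params(n))
    im=read_camera(n); cv2.imwrite(f"pics/{n}0.png",im[:,:,::-1])
E
```

```text
pics
{'clock': 0.0, 'joint_positions': array([-1.2817,  0.3117,  0.014 ,  1.5131, -0.0044,  1.3192, -0.0272]), 'dq': array([ 0.0006,  0.0008,  0.0001,  0.0009,  0.0008, -0.001 ,  0.001 ]), 'joint_efforts': array([ -0.    , -37.9919,   0.1463, -23.0585,   0.0125,   0.0139,
        -0.    ]), 'tcp_pos': array([0.1784, 0.5195, 0.2382]), 'eef_rot': array([ 0.1646,  0.9864, -0.0012, -0.0002]), 'ft_force': array([0.449 , 0.6942, 0.7821]), 'ft_torque': array([0.0454, 0.0494, 0.0299]), 'grasp_force': 0.0, 'gripper_width': 0.08538009975407637}
scene {'intrinsics': array([[478.1504,   0.    , 281.5492],
       [  0.    , 478.1504, 214.7791],
       [  0.    ,   0.    ,   1.    ]]), 'camera_from_world': array([[ 0.4503,  0.8926,  0.023 , -0.2464],
       [ 0.5437, -0.2537, -0.8   , -0.2612],
       [-0.7083,  0.3727, -0.5995,  1.5911],
       [ 0.    ,  0.    ,  0.    ,  1.    ]])}
side {'intrinsics': array([[474.3813,   0.    , 286.3274],
       [  0.    , 474.3813, 208.4486],
       [  0.    ,   0.    ,   1.    ]]), 'camera_from_world': array([[-0.9879, -0.1528, -0.0249,  0.5487],
       [-0.0613,  0.5335, -0.8436,  0.1091],
       [ 0.1422, -0.8319, -0.5364,  1.1082],
       [ 0.    ,  0.    ,  0.    ,  1.    ]])}
wrist {'intrinsics': array([[325.1923,   0.    , 277.2727],
       [  0.    , 325.1923, 202.2936],
       [  0.    ,   0.    ,   1.    ]]), 'mount': array([[ 0.0003, -0.9463, -0.3234,  0.0835],
       [ 1.    ,  0.0003, -0.0001, -0.0004],
       [ 0.0002, -0.3234,  0.9463, -0.1346],
       [ 0.    ,  0.    ,  0.    ,  1.    ]])}
```

View pics/scene0.png

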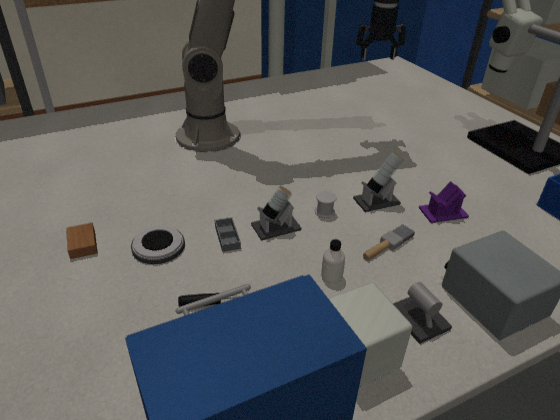

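View pics/side0.png

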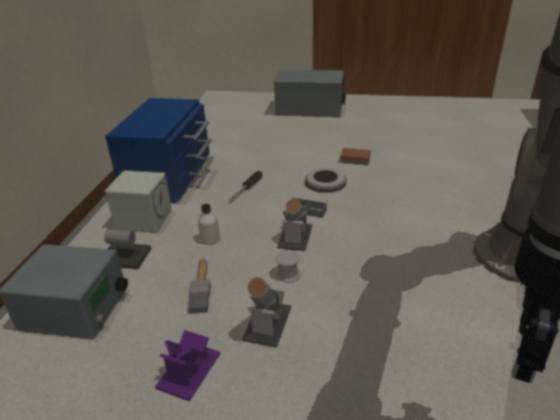

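```bash
python3 - <<'E'
import cv2, numpy as np
s=cv2.imread("pics/scene0.png"); d=cv2.imread("pics/side0.png")
z=lambda im,x,y,w,h,k: cv2.resize(im[y:y+h,x:x+w],None,fx=k,fy=k,interpolation=cv2.INTER_CUBIC)
a=np.hstack([z(s,340,140,80,75,5),z(s,240,170,80,75,5)])
b=np.hstack([z(d,230,265,80,40*75//80*2,5)[:200*3//2*1],z(d,260,190,80,75,5)[:300]])
a=a[:,:800]; 
b2=np.hstack([z(d,230,270,80,75,5)[:225],z(d,265,190,80,75,5)[:225]])
cv2.imwrite("pics/c1.png",np.vstack([a,b2]))
E
```

```text
(no output)
```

View pics/c1.png

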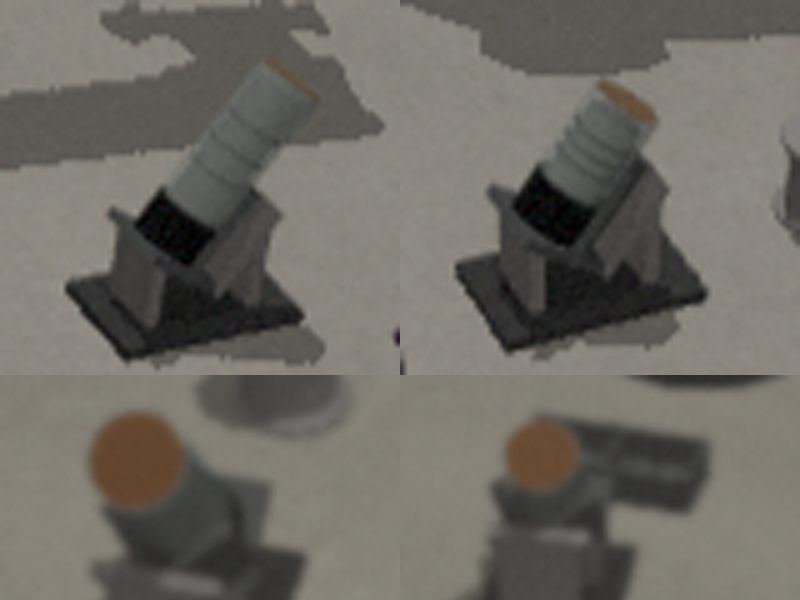

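The candidates in the scene image are the long tube at about (382,182), the short tube at about (275,210), a grey look-alike at about (425,300) and an empty purple rest at about (445,203). The crop shows that the left one, at (382,182), has much more glass above its trough. It is the longer tube. Its window is at scene (398.8,155.7) and side (257.2,287), and its base is at scene (372,189).

```bash
cat > h.py <<'E'
import numpy as np, cv2
from plant import *
from scipy.spatial.transform import Rotation as R
from scipy.optimize import least_squares
np.set_printoptions(precision=4,suppress=True)
def proj(n,P):
    c=camera_params(n); T=c["camera_from_world"]; q=(T[:3,:3]@np.atleast_2d(P).T).T+T[:3,3]
    u=(c["intrinsics"]@q.T).T; return u[:,:2]/u[:,2:]
def tri(obs,z=None):
    f=lambda p: np.concatenate([(proj(n,p if z is None else [p[0],p[1],z])[0]-uv) for n,uv in obs])
    r=least_squares(f,[.5,.2,.05] if z is None else [.5,.2]); return r.x,r.fun
E
python3 - <<'E'
from h import *
w,f=tri([("scene",(398.8,155.7)),("side",(257.2,287))]); print("window",w,f)
w0,f=tri([("scene",(398.8,155.7)),("side",(257.2,287))],.046+.11*np.cos(np.radians(35))); print("win at z",w0,f)
b,f=tri([("scene",(372.3,189.2))],.046); print("base",b); d=w0-b; print(np.linalg.norm(d),.11*np.sin(np.radians(35)),np.degrees(np.arctan2(d[1],d[0])))
# plate
cor=np.array([[67,287],[127,348],[302,315]])/5+[340,140]
for c in cor: print("corner",tri([("scene",c)],.008)[0])
# pad blobs
for n,(cx,cy) in {"scene":(157,240),"side":(326,177)}.items():
    im=cv2.imread(f"pics/{n}0.png",0); p=im[cy-12:cy+13,cx-22:cx+23]
    _,m=cv2.threshold(p,0,255,cv2.THRESH_BINARY_INV+cv2.THRESH_OTSU)
    k,l,st,ce=cv2.connectedComponentsWithStats(m); i=l[12,22]; c=ce[i]+[cx-22,cy-12]
    print(n,c,st[i],tri([(n,c)],.024)[0])
for n,uv in (("scene",(275,210)),("scene",(326,196)),("scene",(335,265)),("scene",(445,203)),("scene",(390,240))): print(uv,tri([(n,uv)],.03)[0])
E
```

```text
window [0.5527 0.334  0.136 ] [-0.3456 -0.2423 -0.2393  0.1562]
win at z [0.5527 0.3341] [-0.3238 -0.2888 -0.2421  0.1279]
base [0.5482 0.2695]
0.06473445950815801 0.06309340799861507 86.02803798739339
corner [0.5149 0.2365]
corner [0.576  0.2338]
corner [0.5911 0.3378]
scene [156.8669 239.7808] [  7   2  31  21 511] [ 0.485  -0.2972]
side [325.0968 176.    ] [  9   5  25  13 248] [ 0.4836 -0.2913]
(275, 210) [0.5033 0.0026]
(326, 196) [0.5041 0.1535]
(335, 265) [0.744  0.0324]
(445, 203) [0.6645 0.4225]
(390, 240) [0.7261 0.1966]
```

View pics/wrist0.png

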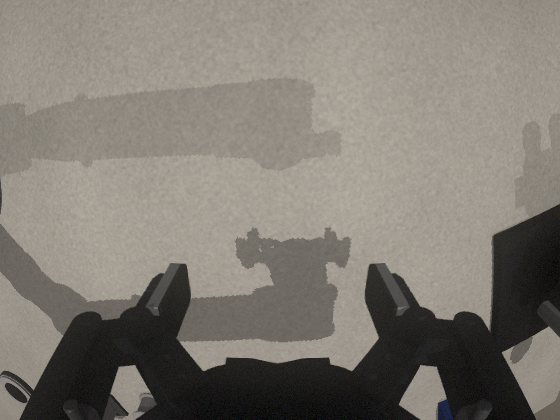

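The long tube's window is at (0.553,0.334,0.136). It leans at an azimuth of about 85°. The wrist picture shows only bare table between the open fingers. Next I work out the move to a hover above the grasp point, 85 mm up the tube.

```bash
cat >> h.py <<'E'
def go(p,yang=None):
    "shift (mm) in tool axes to world TCP p, twist for tool y at angle yang (deg)"
    s=manip.sense(); M=R.from_quat(s["eef_rot"]).as_matrix()
    d=M.T@(np.array(p)-s["tcp_pos"])*1000
    t=0
    if yang is not None:
        g=M.T@np.array([np.cos(np.radians(yang)),np.sin(np.radians(yang)),0]); t=np.arctan2(-g[0],g[1])
    print("shift",d.round(1),"twist",round(t,3),"yang",np.degrees(np.arctan2(M[1,1],M[0,1])).round(2),"tcp",s["tcp_pos"],"t",s["clock"])
E
python3 -c "
from h import *
go([.5517,.319,.24],-5)"
```

```text
shift [-418.2  -68.6   -1.4] twist 1.327 yang 71.05 tcp [0.1785 0.5197 0.2385] t 0.15
```

Emit:
{"api": "servo_tool", "payload": {"commands": "0 -50 -8 0 0.16; 0 -100 -16 0 0.32; 0 -150 -25 0 0.48; 0 -200 -33 0 0.64; 0 -250 -41 0 0.8; 0 -300 -50 0 0.96; 0 -350 -58 0 1.12; 0 -390 -65 0 1.25; 0 -418 -68.5 0 1.327; 0 -418 -68.5 0 1.327; 0 -418 -68.5 0 1.327", "grip_force": 20}}

```text
clock: 1.52
tcp_pos: [0.5506, 0.3206, 0.2388]
eef_rot: [0.737, 0.676, -0.0, -0.001]
ft_force: [-0.2, 0.2, 0.6]
gripper_width: 0.0854
grasp_force: 0.0
```

```bash
python3 - <<'E'
from h import *
go([.5517,.319,.1046],-5); print(manip.sense()["joint_positions"])
im=read_camera("wrist"); cv2.imwrite("pics/w1.png",im[:,:,::-1])
c=camera_params("wrist"); s=manip.sense(); M=R.from_quat(s["eef_rot"]).as_matrix()
# predicted window centre and mid tube in wrist image
for p in ([.5527,.334,.136],[.5482,.2695,.046]):
    t=M.T@(np.array(p)-s["tcp_pos"]); m=c["mount"]; q=m[:3,:3].T@(t-m[:3,3]); th=np.arctan2(np.hypot(*q[:2]),q[2]); K=c["intrinsics"]
    print(q[:2]/np.hypot(*q[:2])*th*K[0,0]+K[:2,2])
E
```

```text
shift [ -1.6   1.5 134.2] twist 0.002 yang -4.88 tcp [0.5506 0.3206 0.2388] t 1.525
[-0.8071  0.5144  0.4136  1.2558 -0.2029  1.413  -0.4946]
[279.6398 188.4266]
[279.8615 222.1808]
```

View pics/w1.png

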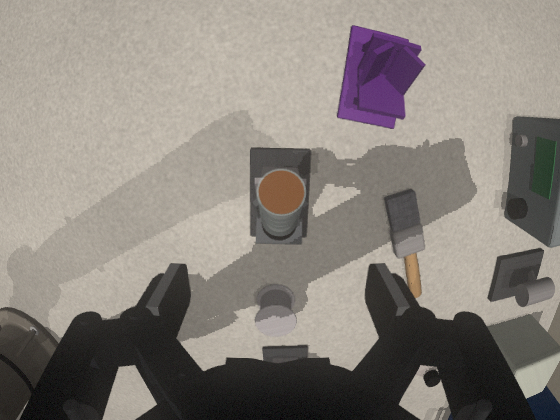

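The wrist picture shows the window centre at (281.5,192), with the prediction at (279.6,188.4). The rest's plate is aligned with the tool. I shift about 2 mm to match and go down around the tube.

Emit:
{"api": "servo_tool", "payload": {"commands": "0 -1.5 1 20 0; 0 -3 2.2 50 0; 0 -3 2.2 80 0; 0 -3 2.2 105 0; 0 -3 2.2 120 0; 0 -3 2.2 130 0; 0 -3 2.2 134 0; 0 -3 2.2 134 0; 0 -3 2.2 134 0"}}

```text
clock: 2.7
tcp_pos: [0.5543, 0.3167, 0.1062]
eef_rot: [0.737, 0.676, 0.001, 0.0]
ft_force: [0.4, -0.6, 0.2]
gripper_width: 0.0853
grasp_force: 0.0
```

Emit:
{"api": "servo_tool", "payload": {"commands": "60 0 0 0 0; 90 0 0 0 0; 110 0 0 0 0; 120 0 0 0 0; 120 0 0 0 0; 120 0 0 0 0"}}

```text
clock: 3.45
tcp_pos: [0.5537, 0.3165, 0.1053]
eef_rot: [0.737, 0.676, 0.0, 0.0]
ft_force: [-0.7, 0.9, -0.2]
gripper_width: 0.0456
grasp_force: 0.0
```

Emit:
{"api": "servo_tool", "payload": {"commands": "130 0 0 0 0; 136 0 0 0 0; 140 0 0 0 0; 142 0 0 0 0; 142 0 0 0 0; 142 0 0 0 0"}}

```text
clock: 4.2
tcp_pos: [0.5528, 0.3168, 0.1053]
eef_rot: [0.737, 0.676, -0.001, -0.001]
ft_force: [-4.5, -0.1, 3.5]
gripper_width: 0.0381
grasp_force: 5.6
```

Emit:
{"api": "servo_tool", "payload": {"commands": "144 0 0 0 0; 144 0 0 0 0; 145 0 0 0 0; 145 0 0 0 0"}}

```text
clock: 4.7
tcp_pos: [0.5528, 0.3168, 0.1054]
eef_rot: [0.737, 0.676, -0.001, -0.001]
ft_force: [-5.8, 0.0, 5.1]
gripper_width: 0.0377
grasp_force: 19.5
```

Emit:
{"api": "servo_tool", "payload": {"commands": "143 0 0 0 0; 143 0 0 0 0; 143 0 -0.5 0 0; 143 0 -1 0 0; 143 0 -1 0 0"}}

```text
clock: 5.32
tcp_pos: [0.5527, 0.3168, 0.1054]
eef_rot: [0.737, 0.676, 0.0, -0.0]
ft_force: [-3.7, 0.3, 4.1]
gripper_width: 0.0376
grasp_force: 17.9
```

Emit:
{"api": "servo_tool", "payload": {"commands": "141 0 0 0 0; 141 0 0 0 0; 141 0 0 0 0; 141 0 0 0 0"}}

```text
clock: 5.82
tcp_pos: [0.5528, 0.3168, 0.1053]
eef_rot: [0.737, 0.676, 0.0, 0.0]
ft_force: [-3.5, 1.1, 2.9]
gripper_width: 0.0383
grasp_force: 2.0
```

Emit:
{"api": "servo_tool", "payload": {"commands": "142 0 0 0 0; 142 0 0 0 0; 142 0 0 0 0; 142 1 0 -1.5 0; 142 3 0 -4 0; 142 6 0 -8.5 0"}}

```text
clock: 6.58
tcp_pos: [0.5539, 0.3214, 0.1135]
eef_rot: [0.738, 0.675, -0.0, 0.001]
ft_force: [-1.4, -0.1, -1.7]
gripper_width: 0.038
grasp_force: 4.4
```

Emit:
{"api": "servo_tool", "payload": {"commands": "143 0 0 0 0; 143 4 0 -5.7 0; 143 9 0 -13 0; 143 15 0 -21.5 0; 143 21 0 -30 0; 143 28 0 -40 0; 143 34 0 -48.5 0; 143 36 0 -55 0; 143 36 0 -55 0"}}

```text
clock: 7.7
tcp_pos: [0.5567, 0.3587, 0.1695]
eef_rot: [0.737, 0.676, 0.001, 0.0]
ft_force: [-0.1, -0.8, -1.5]
gripper_width: 0.0376
grasp_force: 10.6
```

```bash
python3 - <<'E'
from h import *
a=read_camera("side")[:,:,::-1]; b=read_camera("scene")[:,:,::-1]
z=lambda im,x,y,w,h,k: cv2.resize(im[y:y+h,x:x+w],None,fx=k,fy=k,interpolation=cv2.INTER_CUBIC)
cv2.imwrite("pics/c2.png",np.hstack([z(a,190,210,130,150,3),z(b,330,90,130,150,3)]))
go([.485,-.25,.25],-5)
E
```

```text
shift [-611.9  -18.   -81. ] twist -0.0 yang -5.01 tcp [0.5562 0.358  0.1686] t 7.8
```

View pics/c2.png

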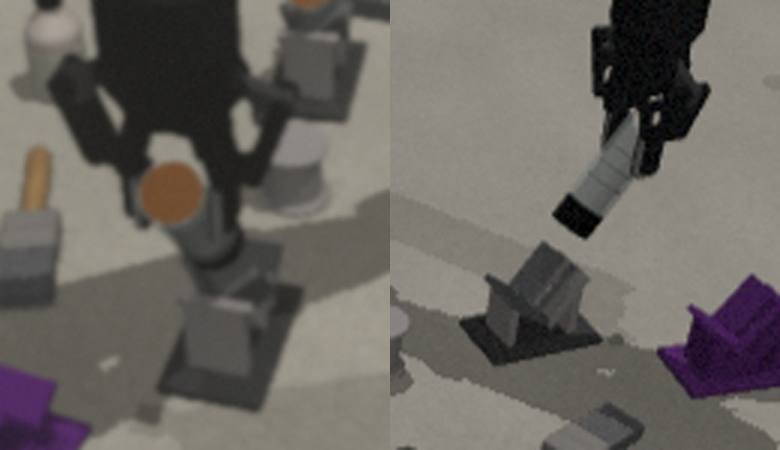

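The tube is held clear of the rest, still leaning about 35°, with its black base at scene (391.7,166). I lift it, cross to the turntable and check the pad's position.

Emit:
{"api": "servo_tool", "payload": {"commands": "143 0 0 -40 0; 143 -10 0 -75 0; 143 -60 -2 -82 0; 143 -115 -4 -82 0; 143 -170 -5 -82 0; 143 -225 -6 -82 0; 143 -280 -8 -82 0; 143 -335 -10 -82 0; 143 -390 -11 -82 0; 143 -445 -12 -82 0; 143 -490 -13 -82 0; 143 -520 -14 -82 0"}}

```text
clock: 9.3
tcp_pos: [0.4957, -0.1617, 0.2507]
eef_rot: [0.739, 0.674, -0.0, 0.0]
ft_force: [0.7, 0.3, -1.8]
gripper_width: 0.0375
grasp_force: 10.2
```

Emit:
{"api": "servo_tool", "payload": {"commands": "143 -30 -1 0 0; 143 -55 -2 0 0; 143 -75 -2 0 0; 143 -85 -2 0 0; 143 -85 -2 0 0; 143 -85 -2 0 0"}}

```text
clock: 10.05
tcp_pos: [0.4882, -0.2416, 0.2506]
eef_rot: [0.737, 0.676, 0.0, -0.001]
ft_force: [-0.1, -0.1, -1.8]
gripper_width: 0.0372
grasp_force: 10.2
```

```bash
python3 - <<'E'
from h import *
go([.4865,-.243,.24],-5)
s=manip.sense(); im=read_camera("wrist")[:,:,::-1]; a=read_camera("side")[:,:,::-1]; b=read_camera("scene")[:,:,::-1]
c=camera_params("wrist"); M=R.from_quat(s["eef_rot"]).as_matrix(); im=im.copy()
p=np.array([.4845,-.295,.024]);t=M.T@(p-s["tcp_pos"]); m=c["mount"]; q=m[:3,:3].T@(t-m[:3,3]); th=np.arctan2(np.hypot(*q[:2]),q[2]); K=c["intrinsics"]
print(q[:2]/np.hypot(*q[:2])*th*K[0,0]+K[:2,2])
z=lambda im,x,y,w,h,k: cv2.resize(im[y:y+h,x:x+w],None,fx=k,fy=k,interpolation=cv2.INTER_CUBIC)
cv2.imwrite("pics/c3.png",np.vstack([np.hstack([z(a,270,60,130,150,2),z(b,90,120,130,150,2)]),z(im,0,200,520,220,1)]))
E
```

```text
shift [-1.6 -1.5 10.6] twist 0.002 yang -4.89 tcp [ 0.4882 -0.2416  0.2506] t 10.05
[278.2181 212.9953]
```

View pics/c3.png

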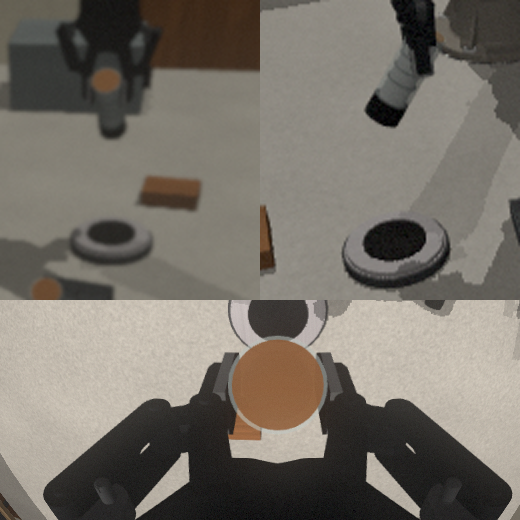

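The pad shows in the wrist picture at column 278, row 213, exactly as predicted. The tube's base end is at scene (150,179.5). From that I estimate the lean and the grip height.

```bash
python3 - <<'E'
from h import *
g=np.array([.4882,-.2416,.2616]); az=np.radians(85)
ax=lambda l: np.array([np.sin(l)*np.cos(az),np.sin(l)*np.sin(az),np.cos(l)])
r=least_squares(lambda p: (proj("scene",g-p[0]*.1*ax(p[1]))[0]-[150,179.5]),[.85,.6]); print(r.x[0]*100,np.degrees(r.x[1]),r.fun)
E
```

```text
87.11221399146255 33.576090204103195 [ 0. -0.]
```

Emit:
{"api": "servo_tool", "payload": {"commands": "143 -1 0.5 20 0; 143 -2.3 0.7 50 0; 143 -2.3 0.7 80 0; 143 -2.3 0.7 105 0; 143 -2.3 0.7 125 0; 143 -2.3 0.7 138 0; 143 -2.3 0.7 145 0; 143 -2.3 0.7 147 0; 143 -2.3 0.7 147 0; 143 -2.3 0.7 147 0"}}

```text
clock: 11.45
tcp_pos: [0.4888, -0.2455, 0.1045]
eef_rot: [0.737, 0.676, 0.0, 0.001]
ft_force: [-0.7, 0.1, -1.2]
gripper_width: 0.0377
grasp_force: 10.2
```

Emit:
{"api": "servo_tool", "payload": {"commands": "143 0 0 1 0; 143 0 0 2 0; 143 0 0 3 0; 143 0 0 4 0; 143 0 0 4 0; 143 0 0 4 0"}}

```text
clock: 12.2
tcp_pos: [0.4883, -0.2453, 0.0998]
eef_rot: [0.737, 0.676, -0.0, 0.0]
ft_force: [0.1, -0.6, -0.6]
gripper_width: 0.0373
grasp_force: 10.2
```

Emit:
{"api": "servo_tool", "payload": {"commands": "143 0 0 1 0; 143 0 0 2 0; 143 0 0 2 0; 143 0 0 2 0"}}

```text
clock: 12.7
tcp_pos: [0.4883, -0.2452, 0.0978]
eef_rot: [0.737, 0.676, 0.0, -0.0]
ft_force: [-0.4, -0.3, -0.9]
gripper_width: 0.038
grasp_force: 10.2
```

Emit:
{"api": "servo_tool", "payload": {"commands": "143 0 0 1 0; 143 0 0 1 0; 143 0 0 2 0; 143 0 0 2 0; 143 0 0 2 0"}}

```text
clock: 13.32
tcp_pos: [0.4883, -0.2453, 0.0958]
eef_rot: [0.737, 0.676, 0.0, -0.0]
ft_force: [-0.1, -0.2, -1.5]
gripper_width: 0.0375
grasp_force: 10.2
```

Emit:
{"api": "servo_tool", "payload": {"commands": "143 0 0 1 0; 143 0 0 1 0; 143 0 0 1 0; 143 0 0 2 0; 143 0 0 2 0; 143 0 0 2 0"}}

```text
clock: 14.08
tcp_pos: [0.4885, -0.2452, 0.094]
eef_rot: [0.737, 0.676, 0.0, 0.0]
ft_force: [-0.2, 0.9, 0.2]
gripper_width: 0.0374
grasp_force: 10.4
```

Emit:
{"api": "servo_tool", "payload": {"commands": "143 0 0 0.5 0; 143 0 0 1 0; 143 0 0 1 0; 143 0 0 1 0"}}

```text
clock: 14.58
tcp_pos: [0.4885, -0.2451, 0.0936]
eef_rot: [0.737, 0.676, 0.0, 0.0]
ft_force: [-1.4, 2.3, 6.1]
gripper_width: 0.0382
grasp_force: 10.9
```

Emit:
{"api": "servo_tool", "payload": {"commands": "143 -2.5 0 -1 0; 143 -5 0 -1.9 0; 143 -7.5 0 -2.6 0; 143 -9.5 0 -3.1 0; 143 -9.5 0 -3.1 0"}}

```text
clock: 15.2
tcp_pos: [0.4877, -0.2551, 0.0962]
eef_rot: [0.737, 0.676, 0.0, 0.0]
ft_force: [-0.8, 4.2, 5.0]
gripper_width: 0.0376
grasp_force: 11.3
```

Emit:
{"api": "servo_tool", "payload": {"commands": "143 -2.5 0 -0.6 0; 143 -5 0 -1.2 0; 143 -7.5 0 -1.7 0; 143 -10 0 -2.1 0; 143 -12.5 0 -2.4 0; 143 -15 0 -2.7 0; 143 -15 0 -2.7 0"}}

```text
clock: 16.08
tcp_pos: [0.4858, -0.2709, 0.0984]
eef_rot: [0.737, 0.675, -0.001, 0.001]
ft_force: [-0.0, 1.3, -0.7]
gripper_width: 0.0375
grasp_force: 11.3
```

```bash
python3 - <<'E'
from h import *
a=read_camera("side")[:,:,::-1]; b=read_camera("scene")[:,:,::-1]
z=lambda im,x,y,w,h,k: cv2.resize(im[y:y+h,x:x+w],None,fx=k,fy=k,interpolation=cv2.INTER_CUBIC)
cv2.imwrite("pics/c4.png",np.hstack([z(a,285,90,80,110,5),z(b,120,150,80,110,5)]))
print(manip.sense()["tcp_pos"],manip.sense()["ft_force"])
E
```

```text
[ 0.4858 -0.2707  0.0984] [-0.25   -0.2021  0.2787]
```

View pics/c4.png

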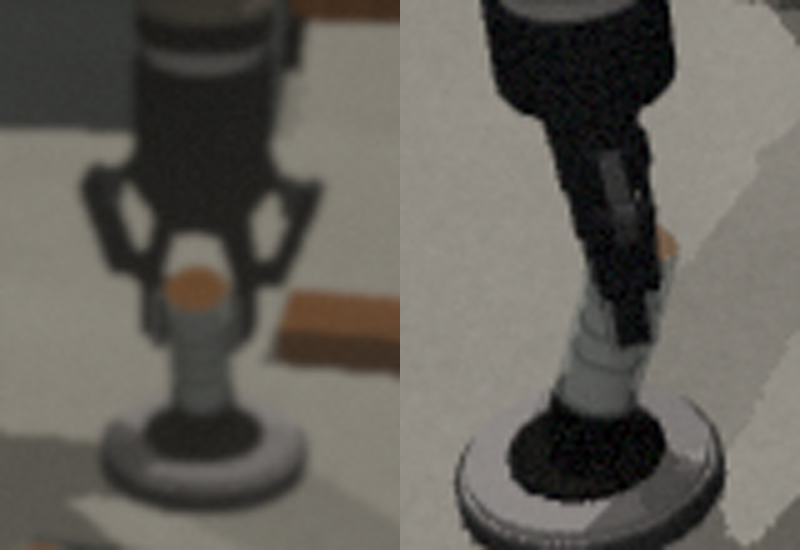

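The tube pivots as intended, and its lean has dropped to roughly 18°. The black–glass boundary is at scene (159,231.4), which gives the lean more exactly.

```bash
python3 - <<'E'
from h import *
g=np.array([.4858,-.2707,.1094]); az=np.radians(85)
ax=lambda l: np.array([np.sin(l)*np.cos(az),np.sin(l)*np.sin(az),np.cos(l)])
r=least_squares(lambda p: (proj("scene",g-p[0]*.1*ax(p[1]))[0]-[159,231.4]),[.6,.3]); s=r.x[0]*100+24; l=r.x[1]; print(s,np.degrees(l))
b=g-s/1000*ax(l); print("base",b,"lowest z",b[2]-.019*np.sin(l), "edge y",b[1]+.019*np.cos(l))
E
```

```text
90.10503283814072 16.141577842505175
base [ 0.4836 -0.2957  0.0228] lowest z 0.017564894210603137 edge y -0.2774039619942181
```

Emit:
{"api": "servo_tool", "payload": {"commands": "143 -1 0 0.5 0; 143 -3 0 0.4 0; 143 -5.5 0 0.3 0; 143 -8 0 0.3 0; 143 -10.5 0 0.4 0; 143 -13 0 0.5 0; 143 -13 0 0.5 0"}}

```text
clock: 17.05
tcp_pos: [0.4851, -0.2833, 0.0982]
eef_rot: [0.737, 0.676, -0.0, 0.0]
ft_force: [-0.5, 1.1, 3.0]
gripper_width: 0.0377
grasp_force: 11.4
```

Emit:
{"api": "servo_tool", "payload": {"commands": "143 -2 0 0.1 0; 143 -4 0 0.3 0; 143 -6 0 0.6 0; 143 -8 0 0.9 0; 143 -10 0 1.2 0; 143 -11.5 0 1.5 0; 143 -11.5 0 1.5 0"}}

```text
clock: 17.92
tcp_pos: [0.4841, -0.2946, 0.0967]
eef_rot: [0.737, 0.676, -0.0, 0.0]
ft_force: [-0.9, 0.8, 4.6]
gripper_width: 0.0378
grasp_force: 11.4
```

```bash
python3 - <<'E'
from h import *
a=read_camera("side")[:,:,::-1]; b=read_camera("scene")[:,:,::-1]
z=lambda im,x,y,w,h,k: cv2.resize(im[y:y+h,x:x+w],None,fx=k,fy=k,interpolation=cv2.INTER_CUBIC)
cv2.imwrite("pics/c5.png",np.hstack([z(a,285,90,80,110,5),z(b,120,150,80,110,5)]))
print(manip.sense()["tcp_pos"],manip.sense()["ft_force"])
E
```

```text
[ 0.4841 -0.2945  0.0967] [-0.0976  0.1727  3.9978]
```

View pics/c5.png

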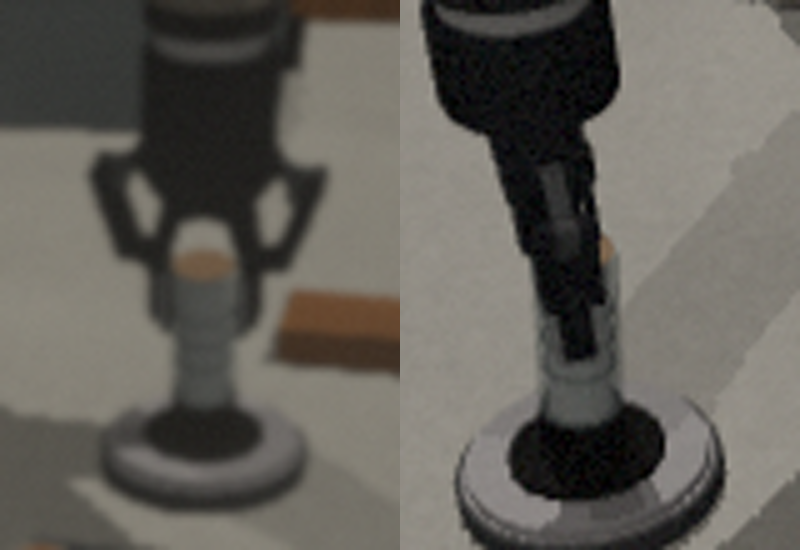

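The tube is now nearly upright and central on the pad. A final nudge, then a slow release.

Emit:
{"api": "servo_tool", "payload": {"commands": "143 -1 0 0 0; 143 -2 0 0 0; 143 -2 0 0 0; 142 -2 0 0 0; 141 -2 0 0 0; 141 -2 0 0 0"}}

```text
clock: 18.77
tcp_pos: [0.4835, -0.296, 0.096]
eef_rot: [0.737, 0.676, -0.0, -0.0]
ft_force: [-0.2, -0.3, -0.3]
gripper_width: 0.0379
grasp_force: 0.1
```

Emit:
{"api": "servo_tool", "payload": {"commands": "140 0 0 0 0; 139 0 0 0 0; 138 0 0 0 0; 136 0 0 0 0; 132 0 0 0 0; 125 0 0 0 0; 115 0 0 0 0; 100 0 0 0 0; 70 0 0 0 0; 40 0 0 0 0; 0 0 0 0 0; 0 0 0 0 0"}}

```text
clock: 20.27
tcp_pos: [0.4839, -0.2961, 0.0966]
eef_rot: [0.737, 0.676, -0.0, 0.0]
ft_force: [-0.6, -0.3, -0.8]
gripper_width: 0.0851
grasp_force: 0.0
```

Emit:
{"api": "servo_tool", "payload": {"commands": "0 0 0 0 0; 0 0 0 -10 0; 0 0 0 -30 0; 0 0 0 -60 0; 0 0 0 -100 0; 0 0 0 -140 0; 0 0 0 -160 0; 0 0 0 -160 0; 0 0 0 -160 0"}}

```text
clock: 21.4
tcp_pos: [0.4834, -0.2957, 0.2558]
eef_rot: [0.737, 0.676, -0.0, -0.001]
ft_force: [-0.1, -0.4, -0.8]
gripper_width: 0.085
grasp_force: 0.0
```

```bash
python3 - <<'E'
from h import *
a=read_camera("side")[:,:,::-1].copy(); b=read_camera("scene")[:,:,::-1].copy()
for n,im in (("side",a),("scene",b)):
    print(n,proj(n,[[.4845,-.295,.024],[.4845,-.295,.134]]))
z=lambda im,x,y,w,h,k: cv2.resize(im[y:y+h,x:x+w],None,fx=k,fy=k,interpolation=cv2.INTER_CUBIC)
cv2.imwrite("pics/c6.png",np.hstack([z(a,285,90,80,110,5),z(b,120,150,80,110,5)]))
E
```

```text
side [[324.8822 175.3954]
 [325.6061 141.3578]]
scene [[157.7326 239.4151]
 [151.156  201.1651]]
```

View pics/c6.png

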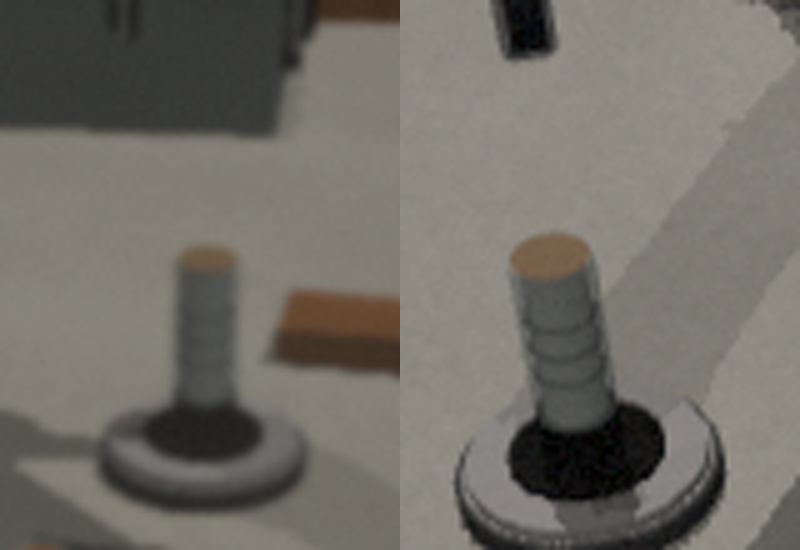

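The window centre is at scene (150.2,201). An upright tube centred on the pad would show it at (151.2,201.2), so the tube stands upright within about 2 mm of the centre, and the gripper is clear.

```bash
python3 -c "
from plant import hand_in
print(hand_in())"
```

```text
the job is handed in; nothing more can be done
None
```

I handed the job in at about 21.5 s: the longer tube stands upright, window up, about 2 mm from the centre of the turntable's pad and released, with finger readings up to 19.5 N (one brief peak, just under the 20 N limit) and nothing else touched as far as I saw; the hand-in gave no verdict.

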